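# Sort the counter things into their trays

## Task

Sort the loose counter things into the grey trays where they belong: stand the wider till roll in the larger bay of the roll bin and the narrower till roll in its smaller bay, lay the marker down in the groove of the long pen tray, and in the caddy stand the stamp on its foot in the rectangular bay and the glue stick upright in the round cup. Leave the tape measure and the eraser where they are, and let go of everything at the end.

Things in the scene. Friction and masses are not known exactly. Their poses are not given: they have to be found in the camera images.
- wide_roll: the wider of the two white paper till rolls, standing on end: 48 mm diameter, 57 mm tall, 0.09 kg (loose masses vary by 0.7 to 1.4). Origin at the centre of its underside, z up.
- narrow_roll: the narrower white paper till roll, standing on end: 40 mm diameter, 57 mm tall, 0.07 kg. Origin at the centre of its underside, z up.
- marker: felt marker lying on its side, white with black bands and cap: 138 mm long (its x axis), 17 mm wide (y), 17 mm high (z), does not roll, 0.018 kg. Origin at the centre of its underside.
- stamp: brown rubber stamp standing on its foot: foot 28 mm (x) by 52 mm (y) and 16 mm high; above it, in the middle, an upright turned handle up to 24 mm across, from 16 to 72 mm high. 0.045 kg. Origin at the centre of its underside, z up.
- glue_stick: glue stick standing upright, white with a red cap: 24 mm diameter, 83 mm tall, 0.025 kg. Origin at the centre of its underside, z up.
- roll_bin: Grey plastic, fixed to the table. Origin: centre of its underside on the table; z up, y along its length; floor top 4 mm above the origin, walls 4 mm thick. The largest tray, 78 x 142 mm, walls 30 mm high, a rectangle with one cross wall. Two open rectangular bays, both 70 mm inside along x: the larger, 74 mm long inside along y, centred at y = -30 mm, and the smaller, 56 mm long, centred at y = +39 mm.
- caddy: Grey plastic, fixed to the table. Origin: centre of its underside on the table; z up, y along its length; floor top 4 mm above the origin, walls 4 mm thick. 132 mm long over all, 24 mm high: a rectangular bay joined to a round cup. The bay, 50 mm (x) by 74 mm (y) inside, is centred at y = -25 mm (for the stamp, whose long foot lies along the tray); the cup, 46 mm inside diameter, is centred at y = +39 mm (for the glue stick).
- pen_tray: Grey plastic, fixed to the table. Origin: centre of its underside on the table; z up, y along its length; floor top 4 mm above the origin, walls 4 mm thick. A long narrow tray 50 x 168 mm, one groove 42 mm (x) by 160 mm (y) inside, centred on the origin. Walls 16 mm high at the ends; over the middle 96 mm the two long walls are cut down to 6 mm to make room for fingers.
- tape_measure: yellow tape measure standing loose at the right, 28 x 69 x 62 mm: a bystander, to be left alone. Origin at the centre of its underside.
- eraser: small eraser in a blue card sleeve lying loose between two of the trays, 19 x 42 x 12 mm: a bystander, to be left alone. Origin at the centre of its underside.
Not all that is in view belongs to the job. Leave any purple look-alike of the narrow_roll alone.

How it is judged:
By the outcome, as a careful person would: the job done as asked, in the order asked, and still so for the second after the job is handed in, with the robot touching nothing.
It also fails if it takes over 115 s, if anything falls off the work surface, if the arm or the gripper's body presses on something with over 40 N, if the wrist force passes 120 N, or if a joint passes its speed limit or range.

## Robot

A 7-joint arm with a two-finger parallel gripper is mounted at the origin on a cart in front of the work surface, level with it; the furniture and walls round the work are solid. World frame = base frame: x ahead of the robot, y to its left, z up, the work surface at z = 0. Lengths are in m, angles in rad, forces in N, time in s.
With the tool pointing down it reaches from about 0.425 to 1.025 m from the base axis. Payload 3.6 kg.
Tool frame: the origin (TCP) lies on the centre line of the jaws, within the pads' length; the fingertips stand env.tip_extent ahead of it and the grasp point (between the pads) is the TCP (env.tip_extent is the distance from the TCP to the fingertips, in m); z points along the fingers, y is the line along which they close (so a half turn about z gives the same grasp; the last joint's range is limited). The gripper opens to 85 mm and grips with 20 to 120 N. Pads are 22 mm wide; open, the fingers measure 114 mm over their backs; the gripper's body (76 mm by 85 mm) begins 54 mm behind the grasp point. The pads swing forward as they close: fully open they stand 13 mm farther back than shut.
Start: joints at [1.248, 0.591, 0.048, 1.609, -0.033, 0.943, -0.034], TCP at [0.164, -0.706, 0.25] pointing down, gripper open.
Joint ranges: [-2.69, 2.69], [-0.47, 2.24], [-1.27, 1.36], [0.19, 2.51], [-1.53, 4.68], [0.08, 2.07], [-3.09, 3.09]. Speed limits (rad/s): [2.57, 2.57, 3.14, 3.14, 3.14, 3.14, 3.14].

## Interface

Orientations are given as a unit quaternion [w, x, y, z].
In Python, from cell import env gives the robot as it stands.
- The arm moves only by the tool arm_command, never from a script. Its arguments are lists of equal length, an entry for each row: "translation": the shift along the world's x, y, z in cm, a list of three; "rot": the turn, a rotation vector about the world's x, y, z in rad, a list of three. In form: {"translation": [[tx, ty, tz], ...], "rot": [[wx, wy, wz], ...]}. A call has exactly 5 rows; each row is the pose to reach, as a shift and turn from the pose commanded when the call began; what a row does not reach only later rows make up. A row lasts 1/12 s, in which the tool goes at most 41.7 mm and 7.16 degrees, less where a joint would pass 70% of its speed; a pose out of reach is approached as far as the arm can. A call with a gripper value outside its range is refused whole. "claw" is the opening, from 0 (shut) to 1 (fully open), set as the call begins (left out, the last holds). The fingers move at their own pace and stop on an object; the grip force is fixed at half the most. Time passes only in rows, so rows that repeat a pose let the fingers close, or fill a call up. It gives the time, the measured TCP pose, the force, the opening and the grip force at its end, in the units of the state.
- env.get_obs(): the state, without advancing time (a new reading comes with each control period).
- env.get_image(name): name is "side" or "top" or "wrist"; returns the picture (420x560x3 uint8, red, green, blue); there is no depth.
- env.camera_model(name): a dict with "fovy" (degrees; the focal length in pixels is half the picture's height over the tangent of half this angle, whatever the lens; pixels are square), "cx", "cy" (the principal point, pixels), "R" (3x3) and "t" (3): a world point X has camera coordinates R X + t; the wrist camera has in their place "tool_from_camera" (4x4, takes a point from camera to tool coordinates, whose origin is the TCP and whose axes are the flange's). Camera axes: x right, y down, z forward; pixel columns grow to the right and rows downward; lengths in m; the calibration is good to about 2 mm. The wrist camera is an equidistant fisheye: a pixel r from the principal point sees the ray r / f radians off the axis. A picture is of the moment at which its call begins: read the wrist's pose just before it. camera_model takes no time and is no camera call.
- env.close_job(): hands the job in; it is judged then, once.
The state is a dict: "time_s": time; "joint_positions": joint angles; "joint_velocities": joint speeds; "effort": joint torques, N m; "tcp_pos": TCP position; "eef_rot": TCP orientation; "contact_force": force on the tool from outside, world axes, zero at the start; "torque": the same for the moment, N m; "finger_gap": finger opening in m; "finger_force": force on a finger pad.
Only numpy, scipy, OpenCV 4.12 (cv2) and the standard library are available. Lean on these libraries where they do the work, as an engineer would, in place of code of your own. Each camera call takes 0.05 s, during which the arm holds its last target. There are 200 camera calls.

## Working session

There is one attempt and no reset: what is moved stays moved. The work goes in short steps, Python scripts to look and compute and a tool call to move; the robot and the scene stay as the last step left them, time stands still between calls to the robot, and variables do not carry over. Pictures are saved under pics/ and viewed, at most 14 in all, crops included, and the job is handed in when it is done.

Besides the shell and the picture viewer there is one more tool, called as name(argument=value, ...), one argument or row to a line, values as JSON. arm_command: Moves the arm, as the interface text tells. Its arguments: {"type":"object","properties":{"translation":{"type":"array"},"rot":{"type":"array"},"claw":{"type":"number"}},"required":["translation","rot"]}

```bash
ls; mkdir -p pics; cat > h.py <<'E'
import numpy as np,cv2
from cell import env
from scipy.spatial.transform import Rotation as Ro
def ray(name,uv,m=None,obs=None):
    m=m or env.camera_model(name)
    f=210/np.tan(np.radians(m['fovy'])/2)
    d=np.array([uv[0]-m['cx'],uv[1]-m['cy']])/f
    if name=='wrist':
        T=np.array(m['tool_from_camera']); th=np.linalg.norm(d)
        v=np.r_[d/max(th,1e-9)*np.sin(th),np.cos(th)]
        q=np.array(obs['eef_rot']);R=Ro.from_quat(np.r_[q[1:],q[0]]).as_matrix()
        return np.array(obs['tcp_pos'])+R@T[:3,3], R@T[:3,:3]@v
    R=np.array(m['R']);t=np.array(m['t'])
    return -R.T@t, R.T@np.r_[d,1]
def onz(name,uv,z,m=None,obs=None):
    o,d=ray(name,uv,m,obs); return o+d*(z-o[2])/d[2]
def snap(name,fn):
    obs=env.get_obs(); im=env.get_image(name); cv2.imwrite('pics/'+fn,im[:,:,::-1]); return im,obs
E
python3 - <<'E'
from h import *
for n in('top','side','wrist'):
    snap(n,n+'0.png'); print(n,env.camera_model(n))
print(env.get_obs(),env.tip_extent)
E
```

```text
pics
top {'fovy': 52.067434238275254, 'cx': 280.2947932326756, 'cy': 203.41459595281876, 'R': array([[ 2.94559689e-02, -9.99565941e-01,  5.24538760e-04],
       [-9.94341380e-01, -2.93555838e-02, -1.02095397e-01],
       [ 1.02066480e-01,  2.48574824e-03, -9.94774474e-01]]), 't': array([-0.04999107,  0.47626865,  1.04311456])}
side {'fovy': 49.03990183028463, 'cx': 280.30058583331106, 'cy': 205.81796288266543, 'R': array([[-0.97659664, -0.21437744,  0.01735851],
       [-0.11756133,  0.46447809, -0.87774679],
       [ 0.18010646, -0.85924526, -0.47881024]]), 't': array([0.47019351, 0.11912238, 0.94567021])}
wrist {'fovy': 65.70646984690485, 'cx': 284.7389924987794, 'cy': 206.505859849927, 'tool_from_camera': array([[ 1.19384537e-04, -9.54873814e-01, -2.97011759e-01,
         7.62296300e-02],
       [ 9.99999950e-01,  2.66919270e-05,  3.16139366e-04,
         6.54203216e-04],
       [-2.93945386e-04, -2.97011782e-01,  9.54873769e-01,
        -1.23285158e-01],
       [ 0.00000000e+00,  0.00000000e+00,  0.00000000e+00,
         1.00000000e+00]])}
{'time_s': 0.15, 'joint_positions': array([ 1.24850822,  0.59193226,  0.04831243,  1.60952663, -0.03332265,
        0.9427042 , -0.03369778]), 'joint_velocities': array([-3.84492070e-04, -1.29808479e-03,  1.32281639e-03, -4.73204648e-03,
        7.52976242e-04,  8.71647858e-05, -8.89373289e-04]), 'effort': array([ 2.68043528e-03, -5.49245882e+01,  1.54956333e+00, -1.98453605e+01,
        9.53847484e-03,  5.68139236e-03,  4.36543985e-06]), 'tcp_pos': array([ 0.16430884, -0.70551006,  0.24938671]), 'eef_rot': array([-8.71234096e-04,  9.93459924e-01,  1.14177936e-01, -1.41512900e-04]), 'contact_force': array([ 0.79481369, -0.43435364, -0.39952514]), 'torque': array([-0.00364828, -0.03358856,  0.00428923]), 'finger_force': 0.0, 'finger_gap': 0.0854902129716707} 0.019
```

View pics/top0.png

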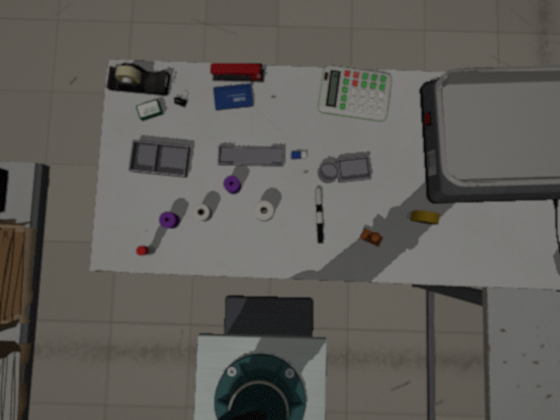

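View pics/side0.png

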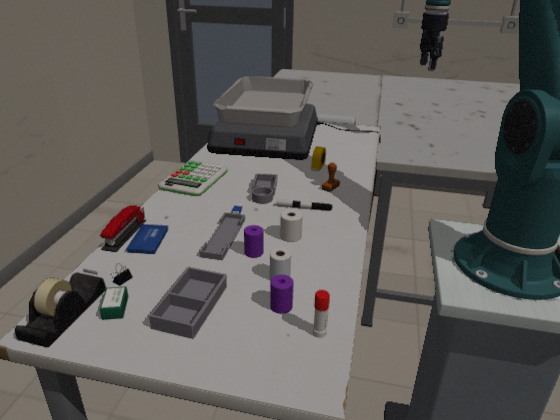

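```bash
python3 - <<'E'
from h import *
im=cv2.imread('pics/top0.png')
c=cv2.resize(im[135:265,95:450],None,fx=2.25,fy=2.25,interpolation=cv2.INTER_CUBIC)
cv2.imwrite('pics/c.png',c)
m=env.camera_model('top')
for n,uv,z in [('wide',(264,210),.057),('narrow',(204,212),.057),('marker',(319,214),.015),('stamp',(371,237),.016),('glue',(142,250),.083),('bin',(160,157),.03),('pen',(252,155),.01),('caddy',(345,168),.024),('tape',(424,216),.06),('eraser',(298,155),.012),('p1',(232,184),.057),('p2',(169,220),.057)]: print(n,onz('top',uv,z,m).round(3))
E
```

```text
wide [0.457 0.003 0.057]
narrow [0.448 0.147 0.057]
marker [ 0.455 -0.133  0.015]
stamp [ 0.401 -0.263  0.016]
glue [0.353 0.281 0.083]
bin [0.585 0.268 0.03 ]
pen [0.601 0.04  0.01 ]
caddy [ 0.572 -0.195  0.024]
tape [ 0.454 -0.381  0.06 ]
eraser [ 0.604 -0.077  0.012]
p1 [0.518 0.082 0.057]
p2 [0.426 0.229 0.057]
```

View pics/c.png

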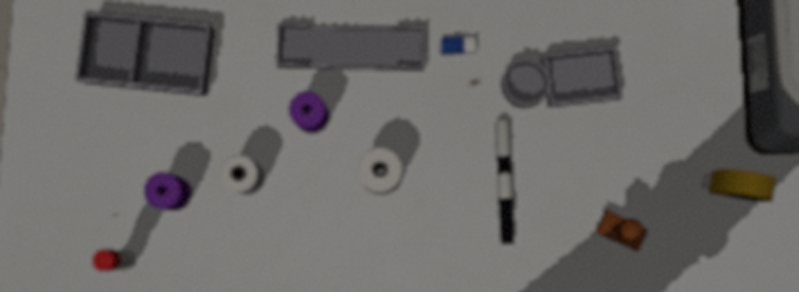

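arm_command(
  translation=[
    [2.4,3.2,0.1],
    [4.8,6.4,0.2],
    [7.2,9.6,0.3],
    [9.6,12.8,0.4],
    [12,16,0.5],
  ],
  rot=[
    [0,0,-0.046],
    [0,0,-0.092],
    [0,0,-0.138],
    [0,0,-0.184],
    [0,0,-0.229],
  ],
)

```text
time_s: 0.57
tcp_pos: [0.2851, -0.5443, 0.2551]
eef_rot: [-0.0, 1.0, -0.001, -0.0]
contact_force: [0.4, 0.6, 0.5]
finger_gap: 0.0852
finger_force: 0.0
```

arm_command(
  translation=[
    [2.5,3.2,0],
    [5,6.4,0],
    [7.5,9.6,0],
    [8.7,13.5,0],
    [9.9,17.4,0],
  ],
  rot=[
    [0,0,0],
    [0,0,0],
    [0,0,0],
    [0,0,0],
    [0,0,0],
  ],
)

```text
time_s: 0.98
tcp_pos: [0.3848, -0.3702, 0.2552]
eef_rot: [0.0, 1.0, 0.0, 0.0]
contact_force: [1.2, -0.3, -0.4]
finger_gap: 0.0853
finger_force: 0.0
```

arm_command(
  translation=[
    [1.2,3.9,0],
    [2.4,7.8,0],
    [3.6,11.7,0],
    [4.8,15.6,0],
    [6,19.5,0],
  ],
  rot=[
    [0,0,0],
    [0,0,0],
    [0,0,0],
    [0,0,0],
    [0,0,0],
  ],
)

```text
time_s: 1.4
tcp_pos: [0.4434, -0.1752, 0.2554]
eef_rot: [0.0, 1.0, -0.0, 0.0]
contact_force: [0.8, 0.2, -0.4]
finger_gap: 0.0854
finger_force: 0.0
```

```bash
python3 - <<'E'
from h import *
im,o=snap('wrist','w1.png'); print(o['tcp_pos'],o['eef_rot'],o['joint_positions'],o['time_s'])
E
```

```text
[ 0.44344582 -0.17518086  0.25535657] [ 3.22395321e-05  9.99999978e-01 -2.06858762e-04  1.73642101e-05] [ 0.27583148  0.27432684  0.00648711  2.14929768 -0.00259199  0.71792399
 -1.28718188] 1.4
```

View pics/w1.png

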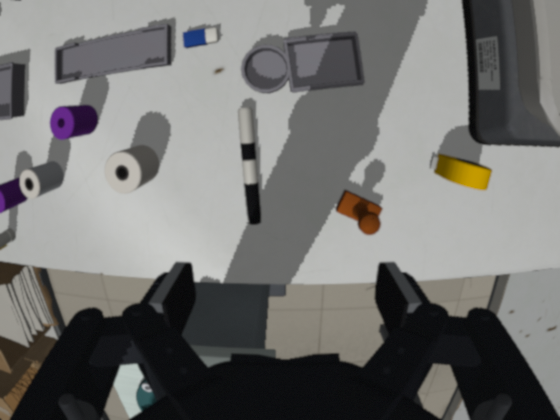

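arm_command(
  translation=[
    [0,4,0],
    [0,8,0],
    [0,12,0],
    [0,16,0],
    [0,20,0],
  ],
  rot=[
    [0,0,0],
    [0,0,0],
    [0,0,0],
    [0,0,0],
    [0,0,0],
  ],
)

```text
time_s: 1.87
tcp_pos: [0.443, 0.0244, 0.2554]
eef_rot: [0.0, 1.0, -0.0, 0.0]
contact_force: [0.9, -0.1, 0.2]
finger_gap: 0.0853
finger_force: 0.0
```

arm_command(
  translation=[
    [0,4,0],
    [0,8,0],
    [0,12,0],
    [0,12,0],
    [0,12,0],
  ],
  rot=[
    [0,0,0],
    [0,0,0],
    [0,0,0],
    [0,0,0],
    [0,0,0],
  ],
)

```text
time_s: 2.28
tcp_pos: [0.4433, 0.1457, 0.2554]
eef_rot: [-0.0, 1.0, 0.003, 0.0]
contact_force: [-0.5, -0.8, -0.2]
finger_gap: 0.0855
finger_force: 0.0
```

```bash
python3 - <<'E'
from h import *
im,o=snap('wrist','w2.png'); print(o['tcp_pos'],o['time_s'])
m=env.camera_model('wrist')
o1=dict(tcp_pos=[.44345,-.1752,.25536],eef_rot=[0,1,-.0002,0])
for n,uv,z in [('wide',(123,172),.057),('narrow',(30,183),.057),('mk1',(246,110),.01),('mk2',(254,222),.01),('foot',(359,207),.016),('handle',(369,223),.065),('cup',(266,69),.024),
 ('b1',(287,38),.024),('b2',(358,32),.024),('b3',(363,84),.024),('b4',(291,90),.024),('p1',(56,47),.016),('p2',(170,26),.016),('p3',(171,64),.016),('p4',(59,82),.016),('er',(200,37),.012)]: print(n,onz('wrist',uv,z,m,o1).round(4))
E
```

```text
[0.44334417 0.14569043 0.25535964] 2.2833
wide [0.4595 0.0013 0.057 ]
narrow [0.4515 0.1509 0.057 ]
mk1 [ 0.5186 -0.1324  0.01  ]
mk2 [ 0.3856 -0.1387  0.01  ]
foot [ 0.4064 -0.2642  0.016 ]
handle [ 0.4041 -0.2644  0.065 ]
cup [ 0.5632 -0.1559  0.024 ]
b1 [ 0.5979 -0.1783  0.024 ]
b2 [ 0.608  -0.2555  0.024 ]
b3 [ 0.5491 -0.2611  0.024 ]
b4 [ 0.54   -0.1826  0.024 ]
p1 [0.6252 0.1226 0.016 ]
p2 [ 0.6226 -0.0451  0.016 ]
p3 [ 0.5764 -0.0469  0.016 ]
p4 [0.5763 0.1169 0.016 ]
er [ 0.6061 -0.0803  0.012 ]
```

View pics/w2.png

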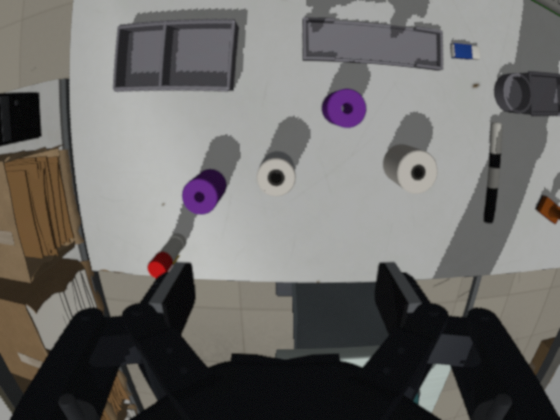

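```bash
python3 - <<'E'
from h import *
m=env.camera_model('wrist')
o1=env.get_obs();print(o1['eef_rot'])
for n,uv,z in [('wide',(418,172),.057),('narrow',(276,177),.057),('glue',(157,263),.083),('c1',(118,26),.03),('c2',(238,20),.03),('c3',(236,90),.03),('c4',(115,90),.03),('cross1',(169,24),.03),('cross2',(165,89),.03),('p1',(306,19),.016),('p2',(441,27),.016),('p3',(441,69),.016),('p4',(305,59),.016)]: print(n,onz('wrist',uv,z,m,o1).round(4))
E
```

```text
[ 2.01248246e-04  9.99999245e-01  1.17335493e-03 -3.05347235e-04]
wide [0.4583 0.0008 0.057 ]
narrow [0.4507 0.1515 0.057 ]
glue [0.3636 0.28   0.083 ]
c1 [0.6281 0.3349 0.03  ]
c2 [0.6178 0.1926 0.03  ]
c3 [0.54   0.1944 0.03  ]
c4 [0.5511 0.3383 0.03  ]
cross1 [0.6204 0.27   0.03  ]
cross2 [0.5458 0.2743 0.03  ]
p1 [0.622  0.1198 0.016 ]
p2 [ 0.6296 -0.0418  0.016 ]
p3 [ 0.5767 -0.0411  0.016 ]
p4 [0.5752 0.1209 0.016 ]
```

arm_command(
  translation=[
    [0.4,-3.6,0],
    [0.8,-7.2,-2],
    [1.2,-10.8,-4],
    [1.6,-14.5,-5],
    [1.6,-14.5,-8.5],
  ],
  rot=[
    [0,0,0],
    [0,0,0],
    [0,0,0],
    [0,0,0],
    [0,0,0],
  ],
  claw=1,
)

```text
time_s: 2.75
tcp_pos: [0.4617, -0.0127, 0.1722]
eef_rot: [0.002, 1.0, -0.008, 0.004]
contact_force: [0.8, -0.6, -0.2]
finger_gap: 0.0855
finger_force: 0.0
```

arm_command(
  translation=[
    [0,0,-3.5],
    [0,0,-7],
    [0,0,-10],
    [0,0,-12.2],
    [0,0,-12.2],
  ],
  rot=[
    [0,0,0],
    [0,0,0],
    [0,0,0],
    [0,0,0],
    [0,0,0],
  ],
)

```text
time_s: 3.17
tcp_pos: [0.4567, -0.0045, 0.0449]
eef_rot: [0.001, 1.0, -0.002, -0.004]
contact_force: [0.5, -0.3, 0.2]
finger_gap: 0.0856
finger_force: 0.0
```

arm_command(
  translation=[
    [0,0,0],
    [0,0,0],
    [0,0,0],
    [0,0,0],
    [0,0,0],
  ],
  rot=[
    [0,0,0],
    [0,0,0],
    [0,0,0],
    [0,0,0],
    [0,0,0],
  ],
  claw=0,
)

```text
time_s: 3.58
tcp_pos: [0.4606, -0.0022, 0.0503]
eef_rot: [-0.0, 1.0, -0.0, 0.002]
contact_force: [-0.3, 0.6, 5.0]
finger_gap: 0.0464
finger_force: 60.9
```

arm_command(
  translation=[
    [0,0,0],
    [0,0,0],
    [0,0,0],
    [0,0,0],
    [0,0,0],
  ],
  rot=[
    [0,0,0],
    [0,0,0],
    [0,0,0],
    [0,0,0],
    [0,0,0],
  ],
)

```text
time_s: 4.0
tcp_pos: [0.4605, -0.0022, 0.0502]
eef_rot: [-0.0, 1.0, -0.0, 0.002]
contact_force: [0.2, 1.4, 6.7]
finger_gap: 0.0461
finger_force: 61.1
```

arm_command(
  translation=[
    [0,0,2],
    [0,0,5],
    [0,0,8],
    [0,0,10],
    [1.2,2.2,10],
  ],
  rot=[
    [0,0,0],
    [0,0,0],
    [0,0,0],
    [0,0,0],
    [0,0,0],
  ],
)

```text
time_s: 4.42
tcp_pos: [0.4705, 0.0153, 0.1528]
eef_rot: [0.001, 1.0, -0.004, 0.002]
contact_force: [-0.2, -0.6, -0.9]
finger_gap: 0.0464
finger_force: 62.3
```

arm_command(
  translation=[
    [1.5,3,0],
    [3.2,6.4,0],
    [5,10,0],
    [6.8,13.5,0],
    [8.5,17,0],
  ],
  rot=[
    [0,0,0],
    [0,0,0],
    [0,0,0],
    [0,0,0],
    [0,0,0],
  ],
)

```text
time_s: 4.83
tcp_pos: [0.5572, 0.1914, 0.15]
eef_rot: [-0.0, 1.0, -0.0, 0.001]
contact_force: [0.2, -1.0, -1.2]
finger_gap: 0.0459
finger_force: 62.2
```

arm_command(
  translation=[
    [1.5,2.6,0],
    [2.4,4.4,0],
    [2.4,4.4,0],
    [2.4,4.4,-1],
    [2.4,4.4,-2],
  ],
  rot=[
    [0,0,0],
    [0,0,0],
    [0,0,0],
    [0,0,0],
    [0,0,0],
  ],
)

```text
time_s: 5.25
tcp_pos: [0.5802, 0.2327, 0.1287]
eef_rot: [0.0, 1.0, -0.0, 0.001]
contact_force: [0.3, 0.1, -1.8]
finger_gap: 0.0461
finger_force: 62.2
```

```bash
python3 - <<'E'
from h import *
im,o=snap('wrist','w3.png'); print(o['tcp_pos'],o['time_s'],o['finger_gap'])
E
```

```text
[0.58023601 0.23273483 0.12874538] 5.25 0.04614550447710182
```

View pics/w3.png

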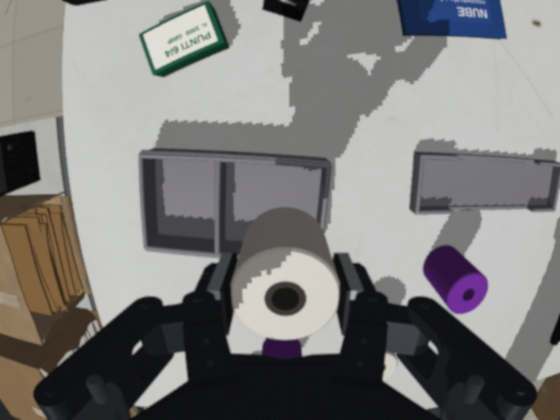

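```bash
python3 - <<'E'
from h import *
m=env.camera_model('wrist');o=env.get_obs();print(o['tcp_pos'])
for n,uv,z in [('c1',(140,152),.03),('c2',(330,159),.03),('c4',(145,250),.03),('cr',(219,160),.03),('cr2',(218,252),.03),('p1',(415,151),.016),('p4',(414,212),.016),('p3',(560,212),.016)]: print(n,onz('wrist',uv,z,m,o).round(4))
E
```

```text
[0.57842043 0.23133288 0.12598196]
c1 [0.6278 0.3349 0.03  ]
c2 [0.6203 0.1994 0.03  ]
c4 [0.5504 0.3412 0.03  ]
cr [0.6199 0.2756 0.03  ]
cr2 [0.5504 0.2808 0.03  ]
p1 [0.6258 0.1313 0.016 ]
p4 [0.577  0.1271 0.016 ]
p3 [ 0.5753 -0.0488  0.016 ]
```

arm_command(
  translation=[
    [0.4,0.5,-1.5],
    [0.4,0.5,-3],
    [0.4,0.5,-4.5],
    [0.4,0.5,-5.5],
    [0.4,0.5,-6.2],
  ],
  rot=[
    [0,0,0],
    [0,0,0],
    [0,0,0],
    [0,0,0],
    [0,0,0],
  ],
)

```text
time_s: 5.72
tcp_pos: [0.583, 0.2367, 0.0646]
eef_rot: [0.001, 1.0, -0.001, -0.002]
contact_force: [-0.5, -0.5, -1.9]
finger_gap: 0.0464
finger_force: 62.2
```

arm_command(
  translation=[
    [0,0,-0.3],
    [0,0,-0.7],
    [0,0,-0.9],
    [0,0,-1],
    [0,0,-1],
  ],
  rot=[
    [0,0,0],
    [0,0,0],
    [0,0,0],
    [0,0,0],
    [0,0,0],
  ],
)

```text
time_s: 6.13
tcp_pos: [0.5846, 0.239, 0.0566]
eef_rot: [-0.0, 1.0, -0.0, 0.0]
contact_force: [0.2, -0.4, -1.4]
finger_gap: 0.0463
finger_force: 62.2
```

arm_command(
  translation=[
    [0,0,-0.1],
    [0,0,-0.2],
    [0,0,-0.2],
    [0,0,-0.2],
    [0,0,-0.2],
  ],
  rot=[
    [0,0,0],
    [0,0,0],
    [0,0,0],
    [0,0,0],
    [0,0,0],
  ],
)

```text
time_s: 6.55
tcp_pos: [0.5845, 0.2389, 0.0544]
eef_rot: [-0.0, 1.0, -0.0, 0.0]
contact_force: [-1.2, 0.6, -1.1]
finger_gap: 0.0461
finger_force: 62.2
```

arm_command(
  translation=[
    [0,0,0],
    [0,0,0],
    [0,0,0],
    [0,0,0],
    [0,0,0],
  ],
  rot=[
    [0,0,0],
    [0,0,0],
    [0,0,0],
    [0,0,0],
    [0,0,0],
  ],
  claw=0.8,
)

```text
time_s: 6.97
tcp_pos: [0.5846, 0.2389, 0.0544]
eef_rot: [-0.0, 1.0, -0.0, 0.0]
contact_force: [0.1, 0.1, 0.7]
finger_gap: 0.0685
finger_force: 0.0
```

arm_command(
  translation=[
    [0,0,0],
    [0,0,2],
    [0,0,5],
    [0,0,8],
    [0,0,11],
  ],
  rot=[
    [0,0,0],
    [0,0,0],
    [0,0,0],
    [0,0,0],
    [0,0,0],
  ],
)

```text
time_s: 7.38
tcp_pos: [0.584, 0.2387, 0.1652]
eef_rot: [0.0, 1.0, -0.0, -0.0]
contact_force: [0.7, 0.6, -0.3]
finger_gap: 0.0682
finger_force: 0.0
```

arm_command(
  translation=[
    [-1.5,-1,1],
    [-4,-2.6,2],
    [-6.5,-4.2,2],
    [-9,-6,2],
    [-11.5,-7.6,2],
  ],
  rot=[
    [0,0,0.12],
    [0,0,0.24],
    [0,0,0.36],
    [0,0,0.48],
    [0,0,0.6],
  ],
)

```text
time_s: 7.8
tcp_pos: [0.4683, 0.1619, 0.1847]
eef_rot: [0.0, 0.955, 0.298, 0.0]
contact_force: [-0.2, -0.3, -0.8]
finger_gap: 0.0683
finger_force: 0.0
```

arm_command(
  translation=[
    [-1,-0.6,0],
    [-1.8,-1.2,0],
    [-1.8,-1.2,0],
    [-1.8,-1.2,0],
    [-1.8,-1.2,0],
  ],
  rot=[
    [0,0,0.12],
    [0,0,0.24],
    [0,0,0.36],
    [0,0,0.48],
    [0,0,0.6],
  ],
)

```text
time_s: 8.22
tcp_pos: [0.4513, 0.1506, 0.1845]
eef_rot: [0.0, 0.824, 0.567, 0.0]
contact_force: [0.0, -0.1, -0.5]
finger_gap: 0.0683
finger_force: 0.0
```

arm_command(
  translation=[
    [0,0,0],
    [0,0,0],
    [0,0,0],
    [0,0,0],
    [0,0,0],
  ],
  rot=[
    [0,0,0.12],
    [0,0,0.24],
    [0,0,0.37],
    [0,0,0.37],
    [0,0,0.37],
  ],
  claw=1,
)

```text
time_s: 8.63
tcp_pos: [0.4515, 0.1507, 0.1843]
eef_rot: [-0.0, 0.709, 0.706, 0.0]
contact_force: [-0.9, -0.1, 0.2]
finger_gap: 0.0851
finger_force: 0.0
```

```bash
python3 - <<'E'
from h import *
im,o=snap('wrist','w4.png'); print(o['tcp_pos'],o['eef_rot'],o['joint_positions'],o['time_s'])
E
```

```text
[0.45145443 0.15069448 0.18431786] [-9.98001123e-05  7.08603730e-01  7.05606648e-01  4.22249516e-05] [-0.03082364  0.42279569 -0.49623372  2.19904881  0.35541118  0.59535191
 -0.79184309] 8.6333
```

View pics/w4.png

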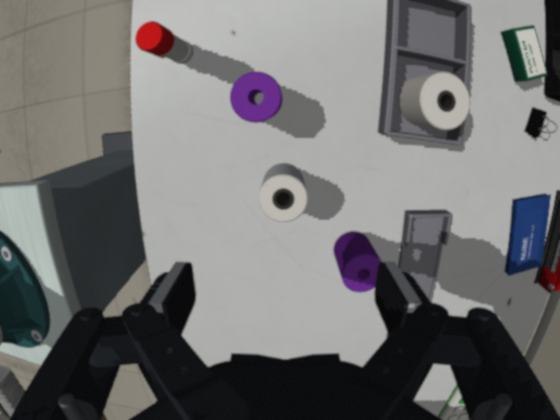

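```bash
python3 - <<'E'
from h import *
m=env.camera_model('wrist');o=env.get_obs();print(o['tcp_pos'])
for n,uv,z in [('nar',(284,199),.057),('glue',(152,39),.083),('wide',(445,100),.061),('cr1',(397,49),.03),('cr2',(470,59),.03),('c3',(383,135),.03),('c2',(465,146),.03)]: print(n,onz('wrist',uv,z,m,o).round(4))
E
```

```text
[0.45144846 0.15072813 0.18432522]
nar [0.4514 0.1543 0.057 ]
glue [0.3576 0.2819 0.083 ]
wide [0.5819 0.2389 0.061 ]
cr1 [0.55   0.2824 0.03  ]
cr2 [0.6255 0.2831 0.03  ]
c3 [0.5382 0.2048 0.03  ]
c2 [0.6234 0.1991 0.03  ]
```

arm_command(
  translation=[
    [0,0.2,-3],
    [0,0.2,-6],
    [0,0.2,-9],
    [0,0.2,-11.5],
    [0,0.2,-13],
  ],
  rot=[
    [0,0,0],
    [0,0,0],
    [0,0,0],
    [0,0,0],
    [0,0,0],
  ],
)

```text
time_s: 9.1
tcp_pos: [0.4506, 0.1525, 0.0522]
eef_rot: [-0.0, 0.708, 0.706, -0.001]
contact_force: [-0.5, 0.6, -0.2]
finger_gap: 0.0853
finger_force: 0.0
```

arm_command(
  translation=[
    [0,0,-0.3],
    [0,0,-0.3],
    [0,0,-0.3],
    [0,0,-0.3],
    [0,0,-0.3],
  ],
  rot=[
    [0,0,0],
    [0,0,0],
    [0,0,0],
    [0,0,0],
    [0,0,0],
  ],
)

```text
time_s: 9.52
tcp_pos: [0.4522, 0.1531, 0.0524]
eef_rot: [0.0, 0.708, 0.706, 0.001]
contact_force: [0.0, 0.8, 0.9]
finger_gap: 0.0854
finger_force: 0.0
```

arm_command(
  translation=[
    [0,0,0],
    [0,0,0],
    [0,0,0],
    [0,0,0],
    [0,0,0],
  ],
  rot=[
    [0,0,0],
    [0,0,0],
    [0,0,0],
    [0,0,0],
    [0,0,0],
  ],
  claw=0,
)

```text
time_s: 9.93
tcp_pos: [0.4517, 0.1529, 0.0519]
eef_rot: [0.0, 0.707, 0.707, 0.0]
contact_force: [-0.6, -0.8, 5.7]
finger_gap: 0.0376
finger_force: 59.4
```

arm_command(
  translation=[
    [0,0,0],
    [0,0,0],
    [0,0,0],
    [0,0,0],
    [0,0,0],
  ],
  rot=[
    [0,0,0],
    [0,0,0],
    [0,0,0],
    [0,0,0],
    [0,0,0],
  ],
)

```text
time_s: 10.35
tcp_pos: [0.4517, 0.1529, 0.0519]
eef_rot: [0.0, 0.707, 0.707, 0.0]
contact_force: [-0.3, -1.2, 6.4]
finger_gap: 0.0381
finger_force: 59.4
```

arm_command(
  translation=[
    [0,0,2],
    [0,0,5],
    [0,0,8],
    [0,0,11],
    [0,0,11],
  ],
  rot=[
    [0,0,0],
    [0,0,0],
    [0,0,0],
    [0,0,0],
    [0,0,0],
  ],
)

```text
time_s: 10.77
tcp_pos: [0.454, 0.1542, 0.1657]
eef_rot: [0.002, 0.708, 0.707, 0.004]
contact_force: [0.4, 0.3, -0.8]
finger_gap: 0.0379
finger_force: 60.5
```

arm_command(
  translation=[
    [1.5,1.7,0],
    [4,4.5,0],
    [6.5,7.4,0],
    [9,10.3,0],
    [11.5,13,0],
  ],
  rot=[
    [0,0,0],
    [0,0,0],
    [0,0,0],
    [0,0,0],
    [0,0,0],
  ],
)

```text
time_s: 11.18
tcp_pos: [0.567, 0.2841, 0.1606]
eef_rot: [-0.0, 0.707, 0.707, -0.0]
contact_force: [0.6, -0.7, -1.1]
finger_gap: 0.0377
finger_force: 60.5
```

arm_command(
  translation=[
    [1.6,2,0],
    [2,2.4,-2],
    [2,2.4,-4],
    [2,2.4,-5],
    [2,2.4,-5],
  ],
  rot=[
    [0,0,0],
    [0,0,0],
    [0,0,0],
    [0,0,0],
    [0,0,0],
  ],
)

```text
time_s: 11.6
tcp_pos: [0.5842, 0.305, 0.1077]
eef_rot: [-0.001, 0.707, 0.707, -0.004]
contact_force: [-0.4, -0.3, -0.8]
finger_gap: 0.0379
finger_force: 60.4
```

```bash
python3 - <<'E'
from h import *
im,o=snap('wrist','w5.png'); print(o['tcp_pos'],o['time_s'],o['finger_gap'])
E
```

```text
[0.58415677 0.30498004 0.10768651] 11.6 0.03791381805155485
```

View pics/w5.png

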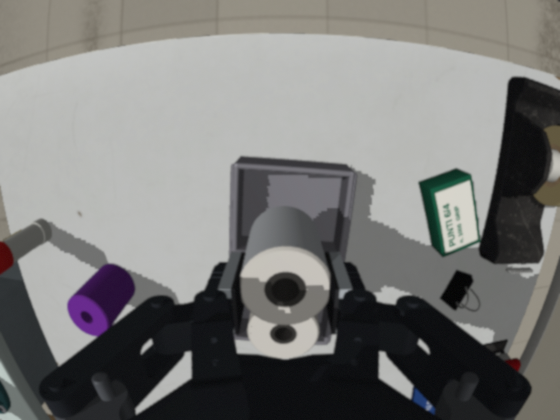

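```bash
python3 - <<'E'
from h import *
m=env.camera_model('wrist');o=env.get_obs();print(o['tcp_pos'])
for n,uv,z in [('a',(233,160),.03),('b',(353,166),.03),('end bottom',(290,163),.03)]: print(n,onz('wrist',uv,z,m,o).round(4))
E
```

```text
[0.58494973 0.30556771 0.10934088]
a [0.5524 0.3485 0.03  ]
b [0.6289 0.3447 0.03  ]
end bottom [0.5885 0.3463 0.03  ]
```

arm_command(
  translation=[
    [0.2,0.4,-1],
    [0.2,0.4,-2],
    [0.2,0.4,-3],
    [0.2,0.4,-4],
    [0.2,0.4,-4.6],
  ],
  rot=[
    [0,0,0],
    [0,0,0],
    [0,0,0],
    [0,0,0],
    [0,0,0],
  ],
)

```text
time_s: 12.07
tcp_pos: [0.5879, 0.3102, 0.0638]
eef_rot: [-0.0, 0.707, 0.707, -0.001]
contact_force: [0.1, 0.1, -0.2]
finger_gap: 0.0376
finger_force: 60.5
```

arm_command(
  translation=[
    [0,0,-0.2],
    [0,0,-0.4],
    [0,0,-0.5],
    [0,0,-0.5],
    [0,0,-0.5],
  ],
  rot=[
    [0,0,0],
    [0,0,0],
    [0,0,0],
    [0,0,0],
    [0,0,0],
  ],
)

```text
time_s: 12.48
tcp_pos: [0.5887, 0.3111, 0.0607]
eef_rot: [0.0, 0.707, 0.707, 0.0]
contact_force: [-0.4, 0.3, -0.1]
finger_gap: 0.038
finger_force: 60.5
```

arm_command(
  translation=[
    [0,-0.1,-0.1],
    [0,-0.1,-0.3],
    [0,-0.1,-0.5],
    [0,-0.1,-0.5],
    [0,-0.1,-0.5],
  ],
  rot=[
    [0,0,0],
    [0,0,0],
    [0,0,0],
    [0,0,0],
    [0,0,0],
  ],
)

```text
time_s: 12.9
tcp_pos: [0.5887, 0.3099, 0.056]
eef_rot: [0.0, 0.707, 0.707, 0.0]
contact_force: [-0.1, 1.2, 4.9]
finger_gap: 0.0381
finger_force: 60.9
```

arm_command(
  translation=[
    [0,0,0],
    [0,0,0],
    [0,0,0],
    [0,0,0],
    [0,0,0],
  ],
  rot=[
    [0,0,0],
    [0,0,0],
    [0,0,0],
    [0,0,0],
    [0,0,0],
  ],
  claw=0.8,
)

```text
time_s: 13.32
tcp_pos: [0.5883, 0.3099, 0.0551]
eef_rot: [-0.0, 0.707, 0.707, -0.0]
contact_force: [0.5, 0.6, -0.3]
finger_gap: 0.0684
finger_force: 0.0
```

arm_command(
  translation=[
    [0,0,0],
    [0,0,2],
    [0,0,5],
    [0,0,8],
    [0,0,11],
  ],
  rot=[
    [0,0,0],
    [0,0,0],
    [0,0,0],
    [0,0,0],
    [0,0,0],
  ],
)

```text
time_s: 13.73
tcp_pos: [0.588, 0.3098, 0.1661]
eef_rot: [-0.0, 0.707, 0.707, -0.001]
contact_force: [0.4, -0.6, 0.2]
finger_gap: 0.0683
finger_force: 0.0
```

```bash
python3 - <<'E'
from h import *
im,o=snap('wrist','w6.png'); im2,_=snap('top','t6.png')
a=cv2.resize(im2[130:200,120:200],None,fx=5,fy=5); b=np.zeros((420,960,3),np.uint8); b[:,:560]=im; b[:350,560:960]=a
cv2.imwrite('pics/j6.png',cv2.resize(b,(800,350))[:,:,::-1])
E
```

```text
(no output)
```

View pics/j6.png

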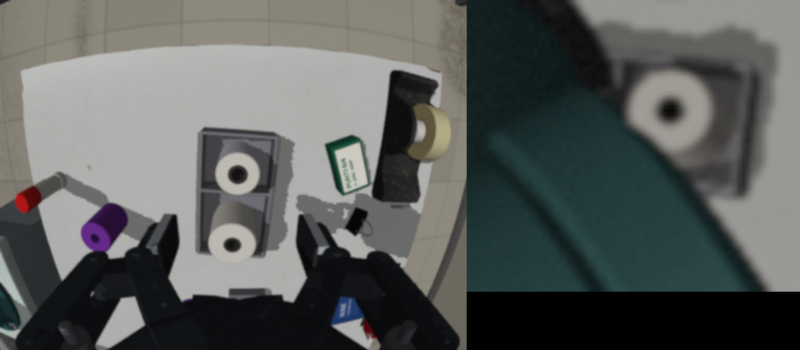

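arm_command(
  translation=[
    [-0.9,-3,0.5],
    [-1.8,-6,1],
    [-2.7,-9,1],
    [-3.6,-12,1],
    [-4.5,-14.9,1],
  ],
  rot=[
    [0,0,-0.1],
    [0,0,-0.2],
    [0,0,-0.3],
    [0,0,-0.4],
    [0,0,-0.51],
  ],
)

```text
time_s: 14.25
tcp_pos: [0.5425, 0.1591, 0.1749]
eef_rot: [0.0, 0.864, 0.503, -0.0]
contact_force: [0.4, 0.3, -0.4]
finger_gap: 0.0684
finger_force: 0.0
```

arm_command(
  translation=[
    [-0.9,-3,0],
    [-1.8,-6,0],
    [-2.7,-9,0],
    [-3.6,-12,0],
    [-4.5,-14.9,0],
  ],
  rot=[
    [0,0,-0.1],
    [0,0,-0.2],
    [0,0,-0.3],
    [0,0,-0.4],
    [0,0,-0.51],
  ],
  claw=0.6,
)

```text
time_s: 14.67
tcp_pos: [0.4974, 0.0103, 0.1749]
eef_rot: [0.0, 0.963, 0.269, -0.0]
contact_force: [1.0, 0.0, 0.5]
finger_gap: 0.0512
finger_force: 0.0
```

arm_command(
  translation=[
    [-0.9,-3,0],
    [-1.8,-6,0],
    [-2.7,-9,0],
    [-3.6,-12,0],
    [-4.6,-14.7,0],
  ],
  rot=[
    [0,0,-0.1],
    [0,0,-0.2],
    [0,0,-0.3],
    [0,0,-0.4],
    [0,0,-0.5],
  ],
)

```text
time_s: 15.08
tcp_pos: [0.4517, -0.1369, 0.175]
eef_rot: [0.0, 1.0, 0.022, -0.0]
contact_force: [0.4, -0.5, -0.2]
finger_gap: 0.0512
finger_force: 0.0
```

arm_command(
  translation=[
    [0,0,0],
    [0,0,0],
    [0,0,0],
    [0,0,0],
    [0,0,0],
  ],
  rot=[
    [0,0,0],
    [0,0,0],
    [0,0,0],
    [0,0,0],
    [0,0,0],
  ],
)

```text
time_s: 15.5
tcp_pos: [0.453, -0.1337, 0.1752]
eef_rot: [-0.0, 1.0, 0.026, 0.0]
contact_force: [-0.2, -0.3, 0.3]
finger_gap: 0.051
finger_force: 0.0
```

```bash
python3 - <<'E'
from h import *
im,o=snap('wrist','w7.png'); print(o['tcp_pos'],o['eef_rot'],o['joint_positions'],o['time_s'])
E
```

```text
[ 0.45301327 -0.13368105  0.17521479] [-3.25626047e-04  9.99650131e-01  2.64479117e-02  1.29097763e-04] [ 0.25979335  0.39890889 -0.08739072  2.22667347  0.06709653  0.5182259
 -1.3969653 ] 15.5
```

View pics/w7.png

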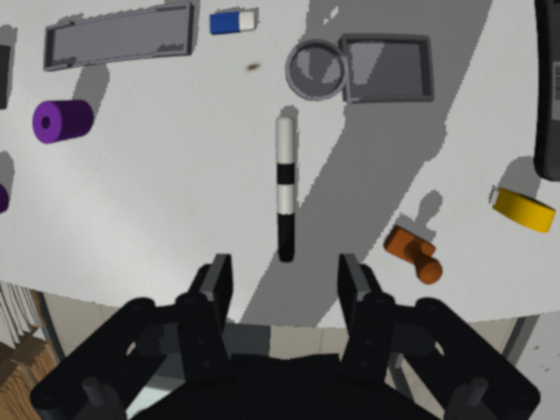

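```bash
python3 - <<'E'
from h import *
m=env.camera_model('wrist');o=env.get_obs();print(o['tcp_pos'])
for n,uv,z in [('m1',(285,118),.01),('m2',(286,262),.01),('p1',(46,26),.016),('p2',(191,4),.016),('p3',(193,52),.016),('p4',(46,69),.016),('cup',(315,69),.024),('b1',(343,35),.024),('b2',(431,36),.024),('b3',(433,102),.024),('b4',(344,104),.024),('f1',(397,227),.016),('f2',(436,246),.016),('f4',(386,246),.016),('ht',(430,271),.07)]: print(n,onz('wrist',uv,z,m,o).round(4))
E
```

```text
[ 0.45295084 -0.13381253  0.17524937]
m1 [ 0.5208 -0.131   0.01  ]
m2 [ 0.3822 -0.1394  0.01  ]
p1 [0.6252 0.124  0.016 ]
p2 [ 0.624  -0.0426  0.016 ]
p3 [ 0.5781 -0.0477  0.016 ]
p4 [0.5772 0.1194 0.016 ]
cup [ 0.5643 -0.1536  0.024 ]
b1 [ 0.5964 -0.1756  0.024 ]
b2 [ 0.6087 -0.2558  0.024 ]
b3 [ 0.5482 -0.2614  0.024 ]
b4 [ 0.5366 -0.1798  0.024 ]
f1 [ 0.4265 -0.2447  0.016 ]
f2 [ 0.4072 -0.2927  0.016 ]
f4 [ 0.4061 -0.2366  0.016 ]
ht [ 0.407  -0.2617  0.07  ]
```

arm_command(
  translation=[
    [-0.1,-0.15,-3],
    [-0.1,-0.15,-6],
    [-0.1,-0.15,-9],
    [-0.1,-0.15,-12],
    [-0.1,-0.15,-13.5],
  ],
  rot=[
    [0,0,0],
    [0,0,0],
    [0,0,0],
    [0,0,0],
    [0,0,0],
  ],
)

```text
time_s: 15.97
tcp_pos: [0.4509, -0.1353, 0.0377]
eef_rot: [-0.001, 1.0, 0.026, -0.001]
contact_force: [-0.1, 0.8, 0.6]
finger_gap: 0.0516
finger_force: 0.0
```

arm_command(
  translation=[
    [0,0,-0.6],
    [0,0,-1.2],
    [0,0,-1.3],
    [0,0,-1.3],
    [0,0,-1.3],
  ],
  rot=[
    [0,0,0],
    [0,0,0],
    [0,0,0],
    [0,0,0],
    [0,0,0],
  ],
)

```text
time_s: 16.38
tcp_pos: [0.4521, -0.1367, 0.0282]
eef_rot: [0.0, 1.0, 0.025, 0.001]
contact_force: [-0.1, 0.1, 0.0]
finger_gap: 0.0513
finger_force: 0.0
```

arm_command(
  translation=[
    [0,0,-0.2],
    [0,0,-0.2],
    [0,0,-0.2],
    [0,0,-0.2],
    [0,0,-0.2],
  ],
  rot=[
    [0,0,0],
    [0,0,0],
    [0,0,0],
    [0,0,0],
    [0,0,0],
  ],
  claw=0,
)

```text
time_s: 16.8
tcp_pos: [0.4517, -0.1367, 0.0261]
eef_rot: [0.0, 1.0, 0.025, 0.001]
contact_force: [-0.8, -0.3, 5.5]
finger_gap: 0.0149
finger_force: 59.5
```

arm_command(
  translation=[
    [0,0,0],
    [0,0,0],
    [0,0,0],
    [0,0,0],
    [0,0,0],
  ],
  rot=[
    [0,0,0],
    [0,0,0],
    [0,0,0],
    [0,0,0],
    [0,0,0],
  ],
)

```text
time_s: 17.22
tcp_pos: [0.4518, -0.1367, 0.0261]
eef_rot: [0.0, 1.0, 0.025, 0.001]
contact_force: [0.6, 0.5, 6.0]
finger_gap: 0.0152
finger_force: 59.5
```

arm_command(
  translation=[
    [0,0,1],
    [0,0,3],
    [0,0,6],
    [0,0,9],
    [0,0,11],
  ],
  rot=[
    [0,0,0],
    [0,0,0],
    [0,0,0],
    [0,0,0],
    [0,0,0],
  ],
)

```text
time_s: 17.63
tcp_pos: [0.4517, -0.1368, 0.1381]
eef_rot: [0.0, 1.0, 0.025, 0.001]
contact_force: [0.8, -0.4, -0.2]
finger_gap: 0.0155
finger_force: 58.8
```

arm_command(
  translation=[
    [1,1.3,0],
    [2,2.6,0],
    [3.2,3.9,0],
    [4.4,5.2,0],
    [5.6,6.5,0],
  ],
  rot=[
    [0,0,0.1],
    [0,0,0.21],
    [0,0,0.32],
    [0,0,0.43],
    [0,0,0.54],
  ],
)

```text
time_s: 18.05
tcp_pos: [0.5076, -0.0712, 0.1363]
eef_rot: [0.0, 0.956, 0.293, 0.0]
contact_force: [-0.1, -0.4, -0.3]
finger_gap: 0.0155
finger_force: 58.8
```

arm_command(
  translation=[
    [1.2,1.4,0],
    [2.4,2.8,0],
    [3.6,4.2,0],
    [4.8,5.6,0],
    [6,7,0],
  ],
  rot=[
    [0,0,0.11],
    [0,0,0.22],
    [0,0,0.33],
    [0,0,0.44],
    [0,0,0.55],
  ],
)

```text
time_s: 18.47
tcp_pos: [0.5676, -0.0013, 0.1361]
eef_rot: [0.0, 0.841, 0.542, -0.0]
contact_force: [0.1, 0.1, 0.1]
finger_gap: 0.0156
finger_force: 58.8
```

arm_command(
  translation=[
    [1.2,1.4,0],
    [2.4,2.8,0],
    [3.3,4,0],
    [3.3,4,-1],
    [3.3,4,-2],
  ],
  rot=[
    [0,0,0.1],
    [0,0,0.2],
    [0,0,0.3],
    [0,0,0.4],
    [0,0,0.425],
  ],
)

```text
time_s: 18.88
tcp_pos: [0.6014, 0.0393, 0.1162]
eef_rot: [0.001, 0.708, 0.706, 0.001]
contact_force: [-0.2, -0.5, -0.8]
finger_gap: 0.0157
finger_force: 58.8
```

```bash
python3 - <<'E'
from h import *
im,o=snap('wrist','w8.png'); print(o['tcp_pos'],o['eef_rot'],o['joint_positions'],o['time_s'])
E
```

```text
[0.60136947 0.03929401 0.11619782] [6.44878475e-04 7.07879529e-01 7.06332160e-01 1.01854621e-03] [ 0.18519209  0.65647817 -0.46401482  1.96789431  0.48563648  0.62493967
 -0.59818731] 18.8833
```

View pics/w8.png

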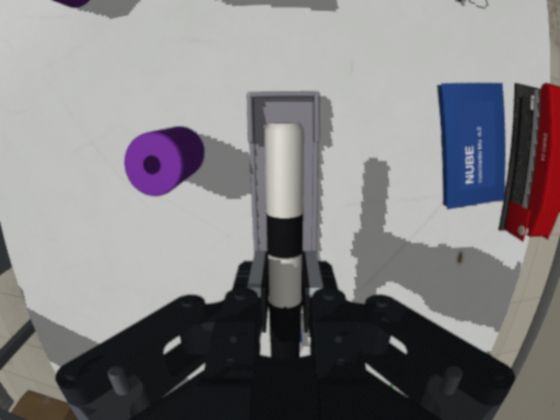

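```bash
python3 - <<'E'
from h import *
m=env.camera_model('wrist');o=env.get_obs();print(o['tcp_pos'])
for n,uv,z in [('a',(249,93),.016),('b',(320,94),.016),('mk',(285,124),.103)]: print(n,onz('wrist',uv,z,m,o).round(4))
E
```

```text
[0.59904222 0.03779204 0.11356401]
a [0.5758 0.1239 0.016 ]
b [0.6233 0.1229 0.016 ]
mk [0.6    0.1066 0.103 ]
```

arm_command(
  translation=[
    [0,0.1,-1.5],
    [0,0.1,-3],
    [0,0.1,-4.5],
    [0,0.1,-6],
    [0,0.1,-7],
  ],
  rot=[
    [0,0,0],
    [0,0,0],
    [0,0,0],
    [0,0,0],
    [0,0,0],
  ],
)

```text
time_s: 19.35
tcp_pos: [0.5989, 0.0378, 0.044]
eef_rot: [-0.0, 0.71, 0.704, -0.002]
contact_force: [-0.4, 0.5, 0.0]
finger_gap: 0.0159
finger_force: 58.8
```

arm_command(
  translation=[
    [0,0,-0.3],
    [0,0,-0.6],
    [0,0,-0.8],
    [0,0,-0.8],
    [0,0,-0.8],
  ],
  rot=[
    [0,0,0],
    [0,0,0],
    [0,0,0],
    [0,0,0],
    [0,0,0],
  ],
)

```text
time_s: 19.77
tcp_pos: [0.6008, 0.0394, 0.0379]
eef_rot: [0.0, 0.709, 0.705, 0.0]
contact_force: [-0.9, -0.2, -0.5]
finger_gap: 0.0158
finger_force: 58.8
```

arm_command(
  translation=[
    [0,0,-0.3],
    [0,0,-0.6],
    [0,0,-0.7],
    [0,0,-0.7],
    [0,0,-0.7],
  ],
  rot=[
    [0,0,0],
    [0,0,0],
    [0,0,0],
    [0,0,0],
    [0,0,0],
  ],
)

```text
time_s: 20.18
tcp_pos: [0.6004, 0.0394, 0.0302]
eef_rot: [-0.0, 0.709, 0.705, -0.0]
contact_force: [0.5, -0.4, 0.7]
finger_gap: 0.0154
finger_force: 58.9
```

arm_command(
  translation=[
    [0,0,0],
    [0,0,0],
    [0,0,0],
    [0,0,0],
    [0,0,0],
  ],
  rot=[
    [0,0,0],
    [0,0,0],
    [0,0,0],
    [0,0,0],
    [0,0,0],
  ],
  claw=0.5,
)

```text
time_s: 20.6
tcp_pos: [0.6005, 0.0394, 0.0303]
eef_rot: [0.0, 0.709, 0.705, 0.0]
contact_force: [0.1, -0.2, 0.2]
finger_gap: 0.0427
finger_force: 0.0
```

arm_command(
  translation=[
    [0,0,1],
    [0,0,3],
    [0,0,6],
    [0,0,9],
    [0,0,12],
  ],
  rot=[
    [0,0,0],
    [0,0,0],
    [0,0,0],
    [0,0,0],
    [0,0,0],
  ],
)

```text
time_s: 21.02
tcp_pos: [0.6, 0.0394, 0.152]
eef_rot: [-0.0, 0.709, 0.705, -0.0]
contact_force: [1.1, 0.1, 0.7]
finger_gap: 0.0427
finger_force: 0.0
```

arm_command(
  translation=[
    [-1.9,-3,0.5],
    [-3.8,-6,1],
    [-5.7,-9,1.5],
    [-7.6,-12,2],
    [-9.5,-15,2],
  ],
  rot=[
    [0,0,-0.07],
    [0,0,-0.14],
    [0,0,-0.21],
    [0,0,-0.28],
    [0,0,-0.37],
  ],
  claw=0.7,
)

```text
time_s: 21.43
tcp_pos: [0.505, -0.1118, 0.172]
eef_rot: [0.001, 0.828, 0.561, 0.001]
contact_force: [0.9, -0.9, 0.4]
finger_gap: 0.0597
finger_force: 0.0
```

arm_command(
  translation=[
    [-1.9,-3,0],
    [-3.8,-6,0],
    [-5.7,-9,0],
    [-7.6,-12,0],
    [-9.5,-15.1,0],
  ],
  rot=[
    [0,0,0],
    [0,0,0],
    [0,0,0],
    [0,0,0],
    [0,0,0],
  ],
)

```text
time_s: 21.85
tcp_pos: [0.4094, -0.2626, 0.1711]
eef_rot: [0.0, 0.827, 0.563, 0.0]
contact_force: [0.5, -0.1, 0.4]
finger_gap: 0.0594
finger_force: 0.0
```

arm_command(
  translation=[
    [0,0,0],
    [0,0,0],
    [0,0,0],
    [0,0,0],
    [0,0,0],
  ],
  rot=[
    [0,0,0],
    [0,0,0],
    [0,0,0],
    [0,0,0],
    [0,0,0],
  ],
)

```text
time_s: 22.27
tcp_pos: [0.4116, -0.2601, 0.1706]
eef_rot: [0.0, 0.826, 0.564, 0.0]
contact_force: [0.2, 0.0, 0.0]
finger_gap: 0.0599
finger_force: 0.0
```

```bash
python3 - <<'E'
from h import *
im,o=snap('wrist','w9.png'); print(o['tcp_pos'],o['eef_rot'],o['joint_positions'],o['time_s'])
E
```

```text
[ 0.4116224  -0.26005505  0.17062683] [1.34002818e-04 8.25843371e-01 5.63899352e-01 4.79040894e-04] [ 0.81204689  0.45049959 -0.44325963  2.18861147  0.35279146  0.56874785
 -0.26512955] 22.2667
```

View pics/w9.png

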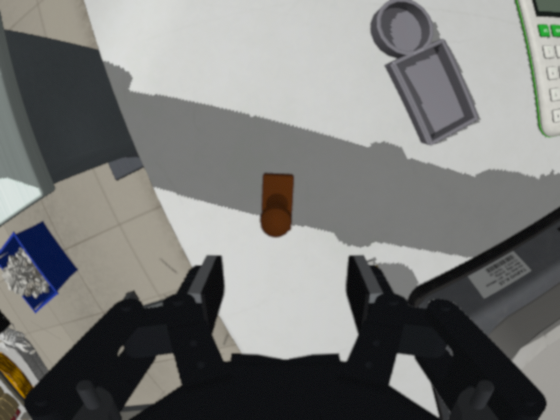

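```bash
python3 - <<'E'
from h import *
im=cv2.imread('pics/w9.png'); hsv=cv2.cvtColor(im,cv2.COLOR_BGR2HSV)
M=cv2.inRange(hsv,(3,110,40),(18,255,255)); M[:150]=0;M[250:]=0;M[:,:230]=0;M[:,330:]=0
for v in range(170,240,6):
    x=np.where(M[v])[0]; print(v,(x.min(),x.max()) if len(x) else None,end=' ')
print()
m=env.camera_model('wrist');o=env.get_obs();print(o['tcp_pos'])
for n,uv,z in [('f1',(264,174),.016),('f2',(294,175),.016),('ht',(276,220),.07),('ht',(276,223),.06),('cup',(402,28),.024),('a',(388,66),.024),('b',(441,40),.024),('c',(478,119),.024),('d',(428,143),.024)]: print(n,onz('wrist',uv,z,m,o).round(4))
E
```

```text
170 None 176 (np.int64(264), np.int64(292)) 182 (np.int64(263), np.int64(292)) 188 (np.int64(263), np.int64(292)) 194 (np.int64(263), np.int64(291)) 200 (np.int64(263), np.int64(291)) 206 (np.int64(263), np.int64(291)) 212 (np.int64(263), np.int64(290)) 218 (np.int64(262), np.int64(290)) 224 (np.int64(262), np.int64(289)) 230 (np.int64(264), np.int64(286)) 236 None 
[ 0.41151752 -0.26016163  0.17054893]
f1 [ 0.4023 -0.2364  0.016 ]
f2 [ 0.4263 -0.2468  0.016 ]
ht [ 0.4047 -0.2622  0.07  ]
ht [ 0.4022 -0.2677  0.06  ]
cup [ 0.5599 -0.1566  0.024 ]
a [ 0.5348 -0.1849  0.024 ]
b [ 0.5929 -0.1756  0.024 ]
c [ 0.6071 -0.2544  0.024 ]
d [ 0.5487 -0.2596  0.024 ]
```

arm_command(
  translation=[
    [-0.7,-0.4,-2],
    [-0.7,-0.4,-5],
    [-0.7,-0.4,-8],
    [-0.7,-0.4,-10.5],
    [-0.7,-0.4,-11.5],
  ],
  rot=[
    [0,0,-0.03],
    [0,0,-0.03],
    [0,0,-0.03],
    [0,0,-0.03],
    [0,0,-0.03],
  ],
)

```text
time_s: 22.73
tcp_pos: [0.403, -0.2639, 0.0528]
eef_rot: [-0.002, 0.834, 0.551, -0.001]
contact_force: [-0.6, 0.1, 0.3]
finger_gap: 0.0599
finger_force: 0.0
```

arm_command(
  translation=[
    [0,0,-0.4],
    [0,0,-0.7],
    [0,0,-0.7],
    [0,0,-0.7],
    [0,0,-0.7],
  ],
  rot=[
    [0,0,0],
    [0,0,0],
    [0,0,0],
    [0,0,0],
    [0,0,0],
  ],
)

```text
time_s: 23.15
tcp_pos: [0.4041, -0.266, 0.0494]
eef_rot: [0.001, 0.835, 0.55, 0.001]
contact_force: [-0.0, 0.1, 0.8]
finger_gap: 0.0595
finger_force: 0.0
```

arm_command(
  translation=[
    [0,0,0],
    [0,0,0],
    [0,0,0],
    [0,0,0],
    [0,0,0],
  ],
  rot=[
    [0,0,0],
    [0,0,0],
    [0,0,0],
    [0,0,0],
    [0,0,0],
  ],
  claw=0,
)

```text
time_s: 23.57
tcp_pos: [0.4032, -0.2657, 0.0488]
eef_rot: [0.0, 0.835, 0.55, -0.0]
contact_force: [-0.0, 0.8, 5.6]
finger_gap: 0.0225
finger_force: 58.3
```

arm_command(
  translation=[
    [0,0,0],
    [0,0,0],
    [0,0,0],
    [0,0,0],
    [0,0,0],
  ],
  rot=[
    [0,0,0],
    [0,0,0],
    [0,0,0],
    [0,0,0],
    [0,0,0],
  ],
)

```text
time_s: 23.98
tcp_pos: [0.4033, -0.2657, 0.0489]
eef_rot: [0.0, 0.835, 0.55, -0.0]
contact_force: [-0.3, 1.2, 5.5]
finger_gap: 0.0229
finger_force: 58.3
```

arm_command(
  translation=[
    [0,0,1],
    [0,0,3],
    [0,0,5],
    [0,0,7],
    [0,0,8],
  ],
  rot=[
    [0,0,0],
    [0,0,0],
    [0,0,0],
    [0,0,0],
    [0,0,0],
  ],
)

```text
time_s: 24.4
tcp_pos: [0.404, -0.266, 0.1301]
eef_rot: [0.001, 0.835, 0.55, 0.001]
contact_force: [0.4, -0.2, 0.4]
finger_gap: 0.0226
finger_force: 58.8
```

arm_command(
  translation=[
    [2,0.6,0],
    [5,1.4,0],
    [8.5,2.4,0],
    [12,3.4,0],
    [15,4.3,0],
  ],
  rot=[
    [0,0,0.11],
    [0,0,0.22],
    [0,0,0.33],
    [0,0,0.44],
    [0,0,0.55],
  ],
)

```text
time_s: 24.82
tcp_pos: [0.5555, -0.2219, 0.1283]
eef_rot: [0.0, 0.652, 0.758, 0.0]
contact_force: [1.0, 0.1, -0.9]
finger_gap: 0.0225
finger_force: 58.8
```

arm_command(
  translation=[
    [1.7,0.4,0],
    [1.7,0.4,0],
    [1.7,0.4,-1],
    [1.7,0.4,-2],
    [1.7,0.4,-2],
  ],
  rot=[
    [0,0,0.015],
    [0,0,0.015],
    [0,0,0.015],
    [0,0,0.015],
    [0,0,0.015],
  ],
)

```text
time_s: 25.23
tcp_pos: [0.5665, -0.2193, 0.1052]
eef_rot: [-0.003, 0.649, 0.761, -0.002]
contact_force: [-1.2, -0.2, -1.0]
finger_gap: 0.0227
finger_force: 58.8
```

```bash
python3 - <<'E'
from h import *
im,o=snap('wrist','w10.png'); print(o['tcp_pos'],o['eef_rot'],o['joint_positions'],o['time_s'])
E
```

```text
[ 0.56646341 -0.21928615  0.10524016] [-0.00279527  0.64924     0.76057545 -0.00214192] [ 0.65305548  0.69140489 -0.51760584  1.9538051   0.5530535   0.64721034
 -0.06260045] 25.2333
```

View pics/w10.png

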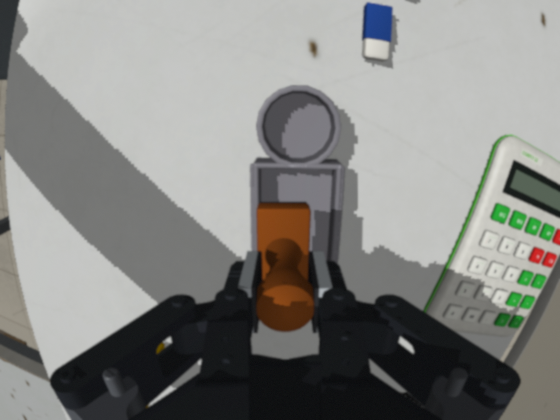

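```bash
python3 - <<'E'
from h import *
m=env.camera_model('wrist');o=env.get_obs();print(o['tcp_pos'],o['eef_rot'])
for n,uv,z in [('cup',(299,126),.024),('a',(252,162),.024),('b',(344,162),.024),('sl',(250,250),.024),('sr',(341,250),.024),('ft1',(257,207),.072),('ft2',(309,207),.072)]: print(n,onz('wrist',uv,z,m,o).round(4))
E
```

```text
[ 0.56704021 -0.21929292  0.10611618] [-0.00228662  0.64919713  0.76061451 -0.00185086]
cup [ 0.5657 -0.1545  0.024 ]
a [ 0.5398 -0.1819  0.024 ]
b [ 0.5982 -0.1723  0.024 ]
sl [ 0.5463 -0.2433  0.024 ]
sr [ 0.6092 -0.2333  0.024 ]
ft1 [ 0.5493 -0.1958  0.072 ]
ft2 [ 0.5754 -0.1916  0.072 ]
```

arm_command(
  translation=[
    [0.4,0.1,0],
    [0.5,0.1,-1],
    [0.5,0.1,-2],
    [0.5,0.1,-2.5],
    [0.5,0.1,-2.5],
  ],
  rot=[
    [0,0,0],
    [0,0,0],
    [0,0,0],
    [0,0,0],
    [0,0,0],
  ],
)

```text
time_s: 25.7
tcp_pos: [0.5741, -0.2175, 0.0816]
eef_rot: [-0.001, 0.649, 0.761, -0.001]
contact_force: [-0.2, -0.4, 0.4]
finger_gap: 0.0226
finger_force: 58.9
```

arm_command(
  translation=[
    [0,0,0],
    [0,0,0],
    [0,0,0],
    [0,0,0],
    [0,0,0],
  ],
  rot=[
    [0,0,0],
    [0,0,0],
    [0,0,0],
    [0,0,0],
    [0,0,0],
  ],
)

```text
time_s: 26.12
tcp_pos: [0.5757, -0.2177, 0.0836]
eef_rot: [0.0, 0.649, 0.761, 0.0]
contact_force: [-0.0, -0.5, -1.0]
finger_gap: 0.0226
finger_force: 58.9
```

Well centred; lower 3.0 cm and release.

arm_command(
  translation=[
    [0,0,-0.8],
    [0,0,-1.6],
    [0,0,-2.3],
    [0,0,-2.8],
    [0,0,-3],
  ],
  rot=[
    [0,0,0],
    [0,0,0],
    [0,0,0],
    [0,0,0],
    [0,0,0],
  ],
)

```text
time_s: 26.53
tcp_pos: [0.5747, -0.2175, 0.0528]
eef_rot: [-0.001, 0.649, 0.761, -0.001]
contact_force: [-4.3, 0.7, 17.6]
finger_gap: 0.0225
finger_force: 60.6
```

arm_command(
  translation=[
    [0,0,0],
    [0,0,0],
    [0,0,0],
    [0,0,0],
    [0,0,0],
  ],
  rot=[
    [0,0,0],
    [0,0,0],
    [0,0,0],
    [0,0,0],
    [0,0,0],
  ],
)

```text
time_s: 26.95
tcp_pos: [0.5756, -0.2176, 0.0531]
eef_rot: [0.0, 0.649, 0.761, 0.0]
contact_force: [-0.2, -0.3, 0.1]
finger_gap: 0.0225
finger_force: 58.9
```

arm_command(
  translation=[
    [0,0,0],
    [0,0,0],
    [0,0,0],
    [0,0,0],
    [0,0,0],
  ],
  rot=[
    [0,0,0],
    [0,0,0],
    [0,0,0],
    [0,0,0],
    [0,0,0],
  ],
  claw=0.7,
)

```text
time_s: 27.37
tcp_pos: [0.5755, -0.2176, 0.0533]
eef_rot: [0.0, 0.649, 0.761, 0.0]
contact_force: [0.6, -0.5, 0.1]
finger_gap: 0.0598
finger_force: 0.0
```

arm_command(
  translation=[
    [0,0,1],
    [0,0,3],
    [0,0,6],
    [0,0,9],
    [0,0,12],
  ],
  rot=[
    [0,0,0],
    [0,0,0],
    [0,0,0],
    [0,0,0],
    [0,0,0],
  ],
)

```text
time_s: 27.78
tcp_pos: [0.5751, -0.2174, 0.175]
eef_rot: [-0.0, 0.649, 0.761, -0.0]
contact_force: [0.0, -0.7, -0.1]
finger_gap: 0.0597
finger_force: 0.0
```

arm_command(
  translation=[
    [-1.3,3.3,0.2],
    [-2.7,6.6,0.4],
    [-4.1,9.9,0.6],
    [-5.5,13.2,0.8],
    [-6.9,16.5,1],
  ],
  rot=[
    [0,0,0],
    [0,0,0],
    [0,0,0],
    [0,0,0],
    [0,0,0],
  ],
)

```text
time_s: 28.2
tcp_pos: [0.5057, -0.0513, 0.1843]
eef_rot: [0.001, 0.649, 0.761, 0.0]
contact_force: [0.7, 0.7, 1.1]
finger_gap: 0.0595
finger_force: 0.0
```

arm_command(
  translation=[
    [-1.4,3.4,0],
    [-2.8,6.8,0],
    [-4.2,10.2,0],
    [-5.6,13.6,0],
    [-7,17,0],
  ],
  rot=[
    [0,0,0],
    [0,0,0],
    [0,0,0],
    [0,0,0],
    [0,0,0],
  ],
)

```text
time_s: 28.62
tcp_pos: [0.4356, 0.1188, 0.1841]
eef_rot: [0.001, 0.649, 0.761, 0.0]
contact_force: [-0.0, 1.3, 0.3]
finger_gap: 0.06
finger_force: 0.0
```

arm_command(
  translation=[
    [-1.4,3.4,0],
    [-2.8,6.8,0],
    [-4.2,10.2,0],
    [-5.6,13,0],
    [-7,15,0],
  ],
  rot=[
    [0,0,0],
    [0,0,0],
    [0,0,0],
    [0,0,0],
    [0,0,0],
  ],
)

```text
time_s: 29.03
tcp_pos: [0.3657, 0.2711, 0.1845]
eef_rot: [-0.0, 0.648, 0.762, 0.002]
contact_force: [1.3, -0.1, -0.6]
finger_gap: 0.06
finger_force: 0.0
```

arm_command(
  translation=[
    [-0.2,0.6,0],
    [-0.3,1.2,0],
    [-0.3,1.2,0],
    [-0.3,1.2,0],
    [-0.3,1.2,0],
  ],
  rot=[
    [0,0,0],
    [0,0,0],
    [0,0,0],
    [0,0,0],
    [0,0,0],
  ],
)

```text
time_s: 29.45
tcp_pos: [0.3643, 0.2778, 0.1832]
eef_rot: [0.0, 0.65, 0.76, -0.0]
contact_force: [-0.5, 0.4, 0.8]
finger_gap: 0.0595
finger_force: 0.0
```

```bash
python3 - <<'E'
from h import *
im,o=snap('wrist','w11.png'); print(o['tcp_pos'],o['eef_rot'],o['time_s'])
hsv=cv2.cvtColor(im,cv2.COLOR_RGB2HSV)
M=cv2.inRange(hsv,(0,150,60),(6,255,255))|cv2.inRange(hsv,(174,150,60),(180,255,255))
n,l,s,c=cv2.connectedComponentsWithStats(M)
m=env.camera_model('wrist')
for i in range(1,n):
    if s[i,4]>150:
        print(s[i],c[i])
        x,y,w,h,_=s[i]
        # cap: lower end in the picture = top of stick (nearest the camera axis foot)
        for k in (.083,.07): print(k,onz('wrist',c[i],k,m,o).round(4))
E
```

```text
[0.36425366 0.27781737 0.18319634] [ 4.23904599e-04  6.49776726e-01  7.60124856e-01 -4.79565681e-04] 29.45
[258 180  30  36 872] [272.73165138 197.7190367 ]
0.083 [0.3543 0.2885 0.083 ]
0.07 [0.3544 0.2848 0.07  ]
[522 327  38  59 727] [545.30674003 360.67400275]
0.083 [0.737  0.1262 0.083 ]
0.07 [0.7593 0.1131 0.07  ]
```

View pics/w11.png

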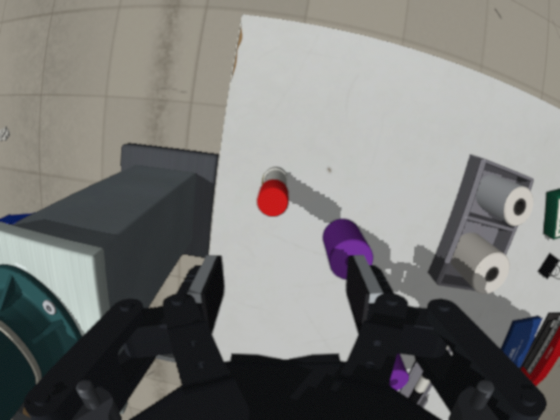

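```bash
python3 - <<'E'
from h import *
m=env.camera_model('wrist');o=env.get_obs();print(o['tcp_pos'])
for uv,z in [((272.5,201),.083),((276,167),0),((276,167),.02)]: print(onz('wrist',uv,z,m,o).round(4))
ms=env.camera_model('side')
im=cv2.imread('pics/side0.png');hsv=cv2.cvtColor(im,cv2.COLOR_BGR2HSV)
M=cv2.inRange(hsv,(0,150,60),(6,255,255))|cv2.inRange(hsv,(174,150,60),(180,255,255));M[:,:250]=0
n,l,s,c=cv2.connectedComponentsWithStats(M);i=1+s[1:,4].argmax();print(s[i],c[i])
a,d=ray('wrist',(272.5,201),m,o)
x,y,w,h,_=s[i]
print(onz('side',(x+w/2,y+3.5),.083,ms))
E
```

```text
[0.36419281 0.27780155 0.1831435 ]
[0.3544 0.2861 0.083 ]
[0.3533 0.2955 0.    ]
[0.3533 0.2992 0.02  ]
[315 290  14  21 260] [321.41538462 299.98076923]
[0.35297751 0.28636765 0.083     ]
```

arm_command(
  translation=[
    [-1,0.7,-1],
    [-1,0.7,-3],
    [-1,0.7,-5],
    [-1,0.7,-7],
    [-1,0.7,-8],
  ],
  rot=[
    [0,0,0],
    [0,0,0],
    [0,0,0],
    [0,0,0],
    [0,0,0],
  ],
  claw=0.9,
)

```text
time_s: 29.92
tcp_pos: [0.3535, 0.2846, 0.1016]
eef_rot: [0.0, 0.649, 0.76, -0.001]
contact_force: [0.9, -0.5, -0.4]
finger_gap: 0.0768
finger_force: 0.0
```

arm_command(
  translation=[
    [0,0,-1.5],
    [0,0,-3],
    [0,0,-4.2],
    [0,0,-4.5],
    [0,0,-4.5],
  ],
  rot=[
    [0,0,0],
    [0,0,0],
    [0,0,0],
    [0,0,0],
    [0,0,0],
  ],
)

```text
time_s: 30.33
tcp_pos: [0.3535, 0.2857, 0.0578]
eef_rot: [0.0, 0.649, 0.761, -0.001]
contact_force: [0.5, 0.5, -0.5]
finger_gap: 0.0766
finger_force: 0.0
```

arm_command(
  translation=[
    [0,0,0],
    [0,0,0],
    [0,0,0],
    [0,0,0],
    [0,0,0],
  ],
  rot=[
    [0,0,0],
    [0,0,0],
    [0,0,0],
    [0,0,0],
    [0,0,0],
  ],
)

```text
time_s: 30.75
tcp_pos: [0.3537, 0.2865, 0.0588]
eef_rot: [0.0, 0.649, 0.761, 0.0]
contact_force: [0.5, 1.1, -0.2]
finger_gap: 0.0769
finger_force: 0.0
```

arm_command(
  translation=[
    [0,0,0],
    [0,0,0],
    [0,0,0],
    [0,0,0],
    [0,0,0],
  ],
  rot=[
    [0,0,0],
    [0,0,0],
    [0,0,0],
    [0,0,0],
    [0,0,0],
  ],
  claw=0,
)

```text
time_s: 31.17
tcp_pos: [0.3535, 0.2865, 0.0584]
eef_rot: [0.0, 0.649, 0.761, 0.0]
contact_force: [0.3, 0.6, 1.6]
finger_gap: 0.0221
finger_force: 58.5
```

arm_command(
  translation=[
    [0,0,0],
    [0,0,0],
    [0,0,0],
    [0,0,0],
    [0,0,0],
  ],
  rot=[
    [0,0,0],
    [0,0,0],
    [0,0,0],
    [0,0,0],
    [0,0,0],
  ],
)

```text
time_s: 31.58
tcp_pos: [0.3535, 0.2864, 0.0584]
eef_rot: [0.0, 0.649, 0.761, 0.0]
contact_force: [0.2, -0.1, 3.7]
finger_gap: 0.0222
finger_force: 58.5
```

arm_command(
  translation=[
    [0,0,1],
    [0,0,3],
    [0,0,6],
    [0,0,9],
    [0,0,12],
  ],
  rot=[
    [0,0,0],
    [0,0,0],
    [0,0,0],
    [0,0,0],
    [0,0,0],
  ],
)

```text
time_s: 32.0
tcp_pos: [0.3527, 0.2859, 0.179]
eef_rot: [-0.0, 0.649, 0.761, -0.001]
contact_force: [-0.0, 0.0, -0.8]
finger_gap: 0.0219
finger_force: 58.6
```

```bash
python3 - <<'E'
from h import *
im,o=snap('wrist','w12.png'); print(o['tcp_pos'],o['finger_gap'])
hsv=cv2.cvtColor(im,cv2.COLOR_RGB2HSV)
M=cv2.inRange(hsv,(0,150,40),(6,255,255))|cv2.inRange(hsv,(174,150,40),(180,255,255))
n,l,s,c=cv2.connectedComponentsWithStats(M)
m=env.camera_model('wrist')
for i in range(1,n):
    if s[i,4]>300:
        x,y,w,h,a=s[i]; print(s[i],onz('wrist',(x+w/2,y+h-w/2+2),o['tcp_pos'][2]+.0242,m,o)-o['tcp_pos'])
E
```

```text
[0.35270533 0.28588069 0.17902088] 0.021932281696507294
[ 254  266   62   76 3791] [9.25436050e-05 3.14982219e-03 2.42000000e-02]
[520 339  40  53 740] [ 0.16236396 -0.03606828  0.0242    ]
```

arm_command(
  translation=[
    [1,-2,0],
    [2.4,-5,0],
    [4,-8.3,0],
    [5.6,-11.6,0],
    [7.2,-14.9,0],
  ],
  rot=[
    [0,0,0],
    [0,0,0],
    [0,0,0],
    [0,0,0],
    [0,0,0],
  ],
)

```text
time_s: 32.47
tcp_pos: [0.4255, 0.1358, 0.1781]
eef_rot: [-0.0, 0.648, 0.761, -0.0]
contact_force: [0.7, 0.4, -0.3]
finger_gap: 0.0224
finger_force: 58.7
```

arm_command(
  translation=[
    [1.6,-3.3,0],
    [3.2,-6.6,0],
    [4.8,-9.9,0],
    [6.4,-13.2,0],
    [8,-16.5,0],
  ],
  rot=[
    [0,0,0],
    [0,0,0],
    [0,0,0],
    [0,0,0],
    [0,0,0],
  ],
)

```text
time_s: 32.88
tcp_pos: [0.5055, -0.0296, 0.1779]
eef_rot: [-0.0, 0.649, 0.761, -0.0]
contact_force: [0.5, 0.6, 0.4]
finger_gap: 0.0221
finger_force: 58.7
```

arm_command(
  translation=[
    [1.6,-3.3,0],
    [3.2,-6.6,0],
    [4.8,-10,0],
    [6,-12.7,0],
    [6,-12.7,0],
  ],
  rot=[
    [0,0,0],
    [0,0,0],
    [0,0,0],
    [0,0,0],
    [0,0,0],
  ],
)

```text
time_s: 33.3
tcp_pos: [0.5673, -0.1633, 0.1773]
eef_rot: [0.002, 0.653, 0.757, -0.001]
contact_force: [-0.0, -0.4, 0.2]
finger_gap: 0.0222
finger_force: 58.7
```

arm_command(
  translation=[
    [0,0,0],
    [0,0,-2],
    [0,0,-4],
    [0,0,-6],
    [0,0,-7],
  ],
  rot=[
    [0,0,0],
    [0,0,0],
    [0,0,0],
    [0,0,0],
    [0,0,0],
  ],
)

```text
time_s: 33.72
tcp_pos: [0.5633, -0.1526, 0.1062]
eef_rot: [-0.002, 0.648, 0.762, -0.001]
contact_force: [-1.0, -0.6, -0.0]
finger_gap: 0.0219
finger_force: 58.7
```

arm_command(
  translation=[
    [0,0,0],
    [0,0,0],
    [0,0,0],
    [0,0,0],
    [0,0,0],
  ],
  rot=[
    [0,0,0],
    [0,0,0],
    [0,0,0],
    [0,0,0],
    [0,0,0],
  ],
)

```text
time_s: 34.13
tcp_pos: [0.5662, -0.1546, 0.1094]
eef_rot: [0.001, 0.649, 0.761, 0.0]
contact_force: [0.1, 0.5, -0.5]
finger_gap: 0.0222
finger_force: 58.7
```

arm_command(
  translation=[
    [0,0,-1.2],
    [0,0,-2.4],
    [0,0,-3.4],
    [0,0,-4],
    [0,0,-4.2],
  ],
  rot=[
    [0,0,0],
    [0,0,0],
    [0,0,0],
    [0,0,0],
    [0,0,0],
  ],
)

```text
time_s: 34.55
tcp_pos: [0.5642, -0.1545, 0.0643]
eef_rot: [-0.001, 0.649, 0.761, -0.001]
contact_force: [-0.2, 0.0, -1.4]
finger_gap: 0.0222
finger_force: 58.7
```

arm_command(
  translation=[
    [0,0,-0.2],
    [0,0,-0.4],
    [0,0,-0.4],
    [0,0,-0.4],
    [0,0,-0.4],
  ],
  rot=[
    [0,0,0],
    [0,0,0],
    [0,0,0],
    [0,0,0],
    [0,0,0],
  ],
)

```text
time_s: 34.97
tcp_pos: [0.5657, -0.1546, 0.0625]
eef_rot: [0.0, 0.649, 0.761, 0.0]
contact_force: [-0.9, 0.4, -0.8]
finger_gap: 0.0221
finger_force: 58.7
```

arm_command(
  translation=[
    [0,0,0],
    [0,0,0],
    [0,0,0],
    [0,0,0],
    [0,0,0],
  ],
  rot=[
    [0,0,0],
    [0,0,0],
    [0,0,0],
    [0,0,0],
    [0,0,0],
  ],
  claw=0.7,
)

```text
time_s: 35.38
tcp_pos: [0.5654, -0.1546, 0.0623]
eef_rot: [0.0, 0.649, 0.761, 0.0]
contact_force: [0.2, 0.2, 0.0]
finger_gap: 0.06
finger_force: 0.0
```

arm_command(
  translation=[
    [0,0,1],
    [0,0,3],
    [0,0,6],
    [0,0,9],
    [0,0,12],
  ],
  rot=[
    [0,0,0],
    [0,0,0],
    [0,0,0],
    [0,0,0],
    [0,0,0],
  ],
)

```text
time_s: 35.8
tcp_pos: [0.565, -0.1544, 0.184]
eef_rot: [-0.0, 0.649, 0.761, -0.0]
contact_force: [0.7, 0.0, -0.7]
finger_gap: 0.0598
finger_force: 0.0
```

arm_command(
  translation=[
    [-3,-1,1],
    [-6,-2,2],
    [-9,-4,3],
    [-12,-6,4],
    [-14,-9,5],
  ],
  rot=[
    [0,0,0],
    [0,0,0],
    [0,0,0],
    [0,0,0],
    [0,0,0],
  ],
)

```text
time_s: 36.22
tcp_pos: [0.422, -0.2429, 0.2331]
eef_rot: [-0.001, 0.647, 0.762, -0.001]
contact_force: [-0.2, -0.9, 0.4]
finger_gap: 0.0599
finger_force: 0.0
```

arm_command(
  translation=[
    [-1,-3,0],
    [-2,-6,0],
    [-3,-9,0],
    [-4,-12,0],
    [-4,-12,0],
  ],
  rot=[
    [0,0,0],
    [0,0,0],
    [0,0,0],
    [0,0,0],
    [0,0,0],
  ],
)

```text
time_s: 36.63
tcp_pos: [0.3821, -0.3719, 0.2326]
eef_rot: [0.001, 0.653, 0.758, -0.002]
contact_force: [-0.5, -0.8, -0.0]
finger_gap: 0.0597
finger_force: 0.0
```

```bash
python3 - <<'E'
from h import *
im,o=snap('top','t13.png'); hsv=cv2.cvtColor(im,cv2.COLOR_RGB2HSV); m=env.camera_model('top')
print(o['tcp_pos'],o['time_s'])
def blobs(name,M,z,amin=15):
    n,l,s,c=cv2.connectedComponentsWithStats(M)
    for i in range(1,n):
        if s[i,4]>amin and 120<c[i][1]<265 and 95<c[i][0]<450: print(name,s[i],onz('top',c[i],z,m).round(3))
blobs('red',cv2.inRange(hsv,(0,150,60),(6,255,255))|cv2.inRange(hsv,(174,150,60),(180,255,255)),.087)
blobs('brown',cv2.inRange(hsv,(4,110,40),(17,255,255)),.04)
blobs('yellow',cv2.inRange(hsv,(20,120,60),(32,255,255)),.062)
blobs('blue',cv2.inRange(hsv,(105,120,40),(125,255,255)),.012)
blobs('purple',cv2.inRange(hsv,(128,100,30),(155,255,255)),.057)
# marker & rolls: bright in tray regions
b=cv2.inRange(hsv,(0,0,140),(180,70,255)); 
for n,(u0,u1,v0,v1),z in [('pen',(225,282,148,164),.021),('bin',(137,186,142,172),.061)]:
    k=np.zeros_like(b);k[v0:v1,u0:u1]=b[v0:v1,u0:u1];blobs(n,k,z,12)
s,_=snap('side','s13.png')
hs=cv2.cvtColor(s,cv2.COLOR_RGB2HSV)
M=cv2.inRange(hs,(0,150,60),(6,255,255))|cv2.inRange(hs,(174,150,60),(180,255,255)); n,l,st,c=cv2.connectedComponentsWithStats(M);print('side red',[list(x) for x in st[1:] if x[4]>30])
M=cv2.inRange(hs,(4,110,40),(17,255,255)); n,l,st,c=cv2.connectedComponentsWithStats(M);print('side brown',[list(x) for x in st[1:] if x[4]>30 and 230<x[0]<300])
E
```

```text
[ 0.38205394 -0.3718538   0.23256519] 36.6333
red [327 162  10  10  76] [ 0.563 -0.154  0.087]
brown [343 160  21  15 240] [ 0.569 -0.214  0.04 ]
yellow [416 211  23  13 237] [ 0.453 -0.388  0.062]
blue [292 152   8   6  48] [ 0.605 -0.071  0.012]
purple [224 176  16  17 210] [0.518 0.082 0.057]
purple [160 212  19  16 225] [0.428 0.231 0.057]
side red [[np.int32(257), np.int32(166), np.int32(10), np.int32(13), np.int32(109)], [np.int32(101), np.int32(206), np.int32(43), np.int32(33), np.int32(612)]]
side brown [[np.int32(261), np.int32(162), np.int32(8), np.int32(9), np.int32(43)], [np.int32(266), np.int32(177), np.int32(5), np.int32(9), np.int32(34)]]
```

```bash
python3 - <<'E'
from h import *
im=cv2.imread('pics/t13.png'); g=cv2.cvtColor(im,cv2.COLOR_BGR2GRAY); m=env.camera_model('top')
print(g[145:166:2,222:284:2])
r=g[140:174,132:192]; n,l,s,c=cv2.connectedComponentsWithStats((r>115).astype(np.uint8))
for i in range(1,n):
    if s[i,4]>20: print('bin',s[i],onz('top',c[i]+[132,140],.061,m).round(3))
E
```

```text
[[ 69  68  69  75  74  70  85 109  98 109 106  99 112  97 109 107 110 114
  113 113 113 116 113 114 113  85  75  72  76  71  74]
 [ 61  63  66  67  65  65  77  82  80  84  82  75  75  72  74  74  75  74
   76  77  77  78  78  77  67  65  63  66  73  71  75]
 [ 73  77  77  67  67  71  70  70  74  72  74  71  70  72  69  72  69  74
   74  71  76  74  77  74  73  75  73  76  73  73  73]
 [ 73  78  77  62  59  60  55  56  59  50  47  43  48  51  51  56  52  59
   53  50  57  54  57  55  58  58  60  58  66  64  74]
 [ 76  90 112 113 111 109 109 106 105  77  13  14  17  66  96  96  93  91
   80  29  24  24  24  22  24  24  27  30  40  53  69]
 [ 77  98 130 128 129 130 128 128 128  94  15   9  22  95 129 128 129 128
  110  25   3  11   7  13   4   5  11  12  19  58  71]
 [ 80  90 110 114 113 115 115 118 117  87  19  15  23  92 122 123 123 125
  108  28   6  10   7   9   7   8   9   3  26  64  70]
 [ 79  77  78  79  80  80  84  85  83  78  67  63  61  71  86  84  86  86
   78  50  50  49  49  48  48  47  47  48  57  76  72]
 [ 57  58  56  58  58  59  74  78  80  80  79  80  81  79  81  78  79  77
   78  79  80  80  81  80  81  71  72  75  72  74  72]
 [ 68  71  63  57  54  59  79  82  83  81  76  76  77  76  75  75  76  76
   76  77  73  72  77  76  75  59  60  56  55  51  70]
 [ 93  90  90  91  91  93  95  78  68  64  67  74  73  86  84  90  90  90
   92  90  81  78  78  77  73  72  70  69  67  67  75]]
bin [  0   6  14  15 114] [0.586 0.312 0.061]
bin [ 28   8  18  18 200] [0.58  0.239 0.061]
```

Marker lies straight in the groove; rolls, stamp and glue stick are in place, bystanders unmoved.

```bash
python3 -c "
from cell import env
print(env.close_job())"
```

```text
the job is handed in; nothing more can be done
None
```

All five items are in their trays, placed in the order asked. Everything is released, and the job was handed in at about 37 s; final camera checks showed nothing out of place, and no verdict came back.

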